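Refit the drive spindle in a food processor's bearing bush

TASK

Take the drive spindle, the thick steel pin with the six-sided head, out of the wooden parts block and refit it in the bronze bearing bush of the opened food processor base, whose carrier lies a little out of place. It is a tight fit with sharp edges: lean the spindle clearly, ten degrees or more, so that the low edge of its foot goes into the bore first, then straighten it, slide it fully home until its head sits on the bush, and let go. Feel your way in with no more than about a kilogram of push against the machine, do not drop it, and leave everything else as it lies.

Things in the scene. Friction and masses are not known exactly. Their poses are not given: they have to be found in the camera images.
- spindle: Drive spindle, bare steel, about 0.26 kg, 95 mm long: a round shank 18.0 mm in diameter and 55 mm long with a flat, sharp-edged foot, and on it a six-sided head 40 mm tall, wider than the shank. Stands upright at the start in one of the two end holes of parts_block. Origin at the centre of its foot; z runs up along the shank to the head; two flats of the head face its own +x and -x.
- head (a point): Point on the spindle's axis in the middle of its head, 75 mm above the foot; axes as the spindle. The head is 24 mm across its flats, 40 mm tall (20 mm above and below this point); the other four flats lie at 60 degree steps from +x and -x. Its flat underside is the shoulder that sits on the bush. In the block the shoulder is 65 mm and the head's top 105 mm above the table.
- motor_base: Opened food processor base, fixed: white tray 200 (its x) by 250 mm (its y), walls 52 mm high. In it an aluminium carrier plate, 36 mm high, with a round upright boss 42 mm across that holds the bronze bush (the only bore), and at y = -66 mm the motor, 74 x 62 mm, up to 110 mm high. Nothing within 40 mm of the bush axis is higher than the bush. Origin: centre of the underside, on the table; z up.
- bush_place (a point): Where the bush's mouth should be, fixed in the tray (x = 0, y = +45 mm, 80 mm up), axes as motor_base. The carrier sits askew in its stiff rubber mounts, so the real bush stands up to 6 mm off this point along the tray's x and up to 6 mm along y, differing each time; it does not shift when pushed lightly. Height exact. Mouth: flat ring face 42 mm across; bore upright, 19.0 mm wide, 62 mm deep, no chamfer.
- parts_block: Fixed wooden block 60 (its x) by 180 (its y) by 40 mm high with three upright holes in a row along its y at -60, 0 and +60 mm, each 20.5 mm in diameter and 30 mm deep. The spindle stands in one end hole, the idler shaft in the other; the middle one is empty. Origin at the centre of its underside, on the table; z up.
- idler_shaft: Bystander: a thinner steel shaft, 12 mm in diameter and 78 mm long, with a small round collar and a brass stub on top, standing in the block's other end hole. Not to be used. Origin at the centre of its foot, z up along it.
- screwdriver_big: Bystander: screwdriver with a blue and black handle 100 mm long and 32 mm thick and a 120 mm blade, lying on the table. Origin below the joint of handle and blade, on the table; x points along the blade.
- screwdriver_small: Bystander: screwdriver with a blue and black handle 100 mm long and 22 mm thick and a 90 mm blade, lying on the table. Origin below the joint of handle and blade, on the table; x points along the blade.
- solder_spool: Bystander: spool of solder, 60 mm across and 38 mm high, standing on its flange. Origin at the centre of its underside.
- tub: Bystander: empty white plastic tub, 84 mm across the rim and 50 mm high. Origin at the centre of its underside.
- circuit_board: Bystander: green circuit board 46 x 75 mm with components up to 20 mm high, lying flat. Origin at the centre of its underside.
- terminal_strip: Bystander: white five-way terminal strip 12 x 45 x 13 mm. Origin at the centre of its underside.
- pliers: Bystander: pliers with red handles, about 175 mm long and 12 mm high, lying flat. Origin under the pivot, x towards the jaws.
There are look-alikes about, which are no part of the job. What is shaped like the spindle but blue or orange is not meant.

How it is judged (in metres and radians):
On the way, in this order (a step that is already met when the one before it is completed fails the run):
1. The spindle leans (over 6 degrees) with the low edge of its foot in the bore: the foot's centre at least 1.5 mm below the bush's face and within 15 mm of the drawn place (angle between spindle's own z axis and vertical above 0.105 rad and horizontal distance between spindle and bush_place below 0.015 m and z of spindle in the frame of bush_place below -0.0015 m), for 0.1 s.
2. The spindle is straightened (within 3 degrees of upright) in the bore: its foot at least 10 mm below the bush's face (angle between spindle's own z axis and vertical below 0.052 rad and horizontal distance between spindle and bush_place below 0.0095 m and z of spindle in the frame of bush_place below -0.01 m), for 0.1 s.
At the end, for the whole second after the job is handed in: The spindle stands in the bush with its head on the bush's face (foot at least 53 of 55 mm below the face, within 9.5 mm of the bush's drawn place), upright within 2 degrees, at rest and let go (z of spindle in the frame of bush_place below -0.053 m and horizontal distance between spindle and bush_place below 0.0095 m and angle between spindle's own z axis and vertical below 0.035 rad and linear speed of spindle below 0.01 m/s); the robot touches nothing.
It fails at once if The spindle is pressed or dropped on the motor base with more than 18 N (contact force between spindle and motor_base above 18 N).
It fails at once if The spindle is dropped: it lies on its side (height (world z) of spindle below 0.03 m and angle between spindle's own z axis and vertical above 0.8 rad).
It fails at once if Another loose thing (idler shaft, screwdrivers, solder spool, tub, circuit board, terminal strip, pliers) is moved more than 25 mm (distance of any of idler_shaft, screwdriver_big, screwdriver_small, solder_spool, tub, circuit_board, terminal_strip, pliers from where it was at the start of the episode above 0.025 m).
It also fails if it takes over 72 s, if anything falls off the work surface, if the arm or the gripper's body presses on something with over 40 N, if the wrist force passes 120 N, or if a joint passes its speed limit or range.

ROBOT

A 6-joint arm with a two-finger parallel gripper is mounted at the origin on the work surface. World frame = base frame: x ahead of the robot, y to its left, z up, the work surface at z = 0. Lengths are in mm, angles in degrees, forces in N, time in s.
With the tool pointing down it reaches from about 300 to 850 mm from the base axis. Payload 4.2 kg.
Tool frame: the origin (TCP) lies between the finger pads; the fingertips stand 14 mm ahead of it and the grasp point (between the pads) lies 5 mm behind it (env.finger_overhang is the distance from the TCP to the fingertips, in mm); z points along the fingers, y is the line along which they close (so a half turn about z gives the same grasp; the last joint's range is limited). The gripper opens to 91 mm and grips with 3 to 60 N. Pads are 32 mm wide; open, the fingers measure 118 mm over their backs; the gripper's body (76 mm by 178 mm) begins 60 mm behind the grasp point.
Start: joints at [67.151, 18.312, 89.639, -0, 72.044, -1.146], TCP at [212.641, 534.252, 227.976] pointing down, gripper open.
Joint ranges: [-177.97, 177.97], [-48.28, 115.42], [12.27, 149.76], [-77.06, 257.06], [2.81, 150.46], [-146.56, 146.56]. Speed limits (degrees/s): [147.25, 147.25, 180, 180, 180, 180].

INTERFACE

Orientations are given as [roll, pitch, yaw] about the fixed x, y, z axes, in that order (R = Rz(yaw) Ry(pitch) Rx(roll)).
In Python, from workcell import status, cams, env, finder gives the robot as it stands.
- The arm moves only by the tool apply_moves, never from a script. Its argument "increments" is a list of rows, each a list of 7 numbers: the opening, from -1 (shut) to 1 (fully open), then the shift along the world's x, y, z in m, then the turn, a rotation vector about the world's x, y, z in degrees. In form: [[gripper, x, y, z, ax, ay, az], ...]. A call has 1 to 5 rows; each row shifts and turns the commanded pose from where the row before left it; what a row does not reach is not made up. A row lasts 1/12 s, in which the tool goes at most 41.7 mm and 7.16 degrees, less where a joint would pass 70% of its speed; a pose out of reach is approached as far as the arm can. A call with a gripper value outside its range is refused whole. The fingers move at their own pace and stop on an object; "newtons" is the grip in N (left out, the last holds). Time passes only in rows, so rows that do not move let the fingers close. It gives the time, the measured TCP pose, the force, the opening and the grip force at its end, in the units of the state.
- status.state(): the state, without advancing time (a new reading comes with each control period).
- cams.grab_frame(name): name is "scene" or "top"; returns a dict with "color" (384x512x3 uint8, red, green, blue), "intrinsics" (3x3 intrinsics, pixels), "R" (3x3) and "t" (3): a world point X has camera coordinates R X + t. Camera axes: x right, y down, z forward; pixel columns grow to the right and rows downward; lengths in mm; the calibration is good to about 2 mm. A picture is of the moment at which its call begins. There is no depth.
- env.job_done(): hands the job in; it is judged then, once.
Trained networks look in the newest picture that a camera, given by its name, has taken for a name from the list of things; names that differ only in an ending like _2 or _b are one class to them, and where a whole thing is asked for, a point or a joint stands for the part that bears it (a point fixed in the world has none). Each returns a list of dicts, best first, with "score" (0 to 1); they miss things now and then, are a little off and sometimes report something else, mostly with a low value. They report only what shows in the picture. A call takes as long as a camera call. They do not tell look-alikes from the thing itself.
- finder.boxes_of(query, camera): "rect" ([left, top, width, height] in pixels, round what is visible of it).
- finder.trace(query, camera): "pixels" (384x512 bool, what is visible of it) and "rect" ([left, top, width, height] in pixels, round what is visible of it).
The state is a dict: "time_s": time; "qpos": joint angles; "qvel": joint speeds; "effort": joint torques, N m; "ee_pos": TCP position; "ee_rot": TCP orientation; "force": force on the tool from outside, world axes, zero at the start; "torque": the same for the moment, N m; "gripper_width": finger opening in mm; "gripper_force": force on a finger pad.
Only numpy, scipy, OpenCV 4.12 (cv2) and the standard library are available. Lean on these libraries where they do the work, as an engineer would, in place of code of your own. Each camera call takes 0.05 s, during which the arm holds its last target. There are 200 camera calls.

## Working session

There is one attempt and no reset: what is moved stays moved. The work goes in short steps, Python scripts to look and compute and a tool call to move; the robot and the scene stay as the last step left them, time stands still between calls to the robot, and variables do not carry over. Pictures are saved under pics/ and viewed, at most 10 in all, crops included, and the job is handed in when it is done.

Besides the shell and the picture viewer there is one more tool, called after "Call:" in YAML: its name, and indented under it one key for each argument. apply_moves: Moves the arm, as the interface text tells. Its arguments: {"type":"object","properties":{"increments":{"type":"array","items":{"type":"array","items":{"type":"number"}}},"newtons":{"type":"number"}},"required":["increments"]}

```bash
ls; mkdir -p pics; cat > h.py <<'E'
import numpy as np, cv2, pickle
from workcell import status, cams, env, finder
def grab(n,save=None):
    f=cams.grab_frame(n)
    if save: cv2.imwrite('pics/'+save,f['color'][:,:,::-1])
    return f
def ray(f,u,v,z):
    K=np.array(f['intrinsics']);R=np.array(f['R']);t=np.array(f['t'])
    c=-R.T@t; d=R.T@np.linalg.inv(K)@np.array([u,v,1.]); s=(z-c[2])/d[2]; return c+s*d
def proj(f,X):
    K=np.array(f['intrinsics']);p=K@(np.array(f['R'])@np.array(X,float)+np.array(f['t'])); return p[:2]/p[2]
E
python3 - <<'E'
from h import *
for n in('scene','top'):
    f=grab(n); pickle.dump(f,open(n+'0.pkl','wb'))
    cv2.imwrite(f'pics/{n}0.png',f['color'][:,:,::-1])
    print(n,-np.array(f['R']).T@np.array(f['t']),np.array(f['intrinsics'])[0,0])
    for q in('spindle','head','motor_base','parts_block','idler_shaft'):
        print(q,[(np.round(b['rect']).tolist(),round(b['score'],2)) for b in finder.boxes_of(q,n)][:5])
a=[cv2.imread(f'pics/{n}0.png') for n in('scene','top')]
print(status.state())
E
```

```text
pics
scene [864.56437819 633.995884   594.21732277] 377.6168426005144
spindle [([367.0, 185.0, 24.0, 46.0], 0.95), ([271.0, 202.0, 18.0, 41.0], 0.94), ([351.0, 169.0, 18.0, 39.0], 0.76), ([311.0, 173.0, 15.0, 32.0], 0.65), ([342.0, 153.0, 15.0, 38.0], 0.61)]
head [([308.0, 171.0, 18.0, 34.0], 0.81), ([342.0, 154.0, 15.0, 38.0], 0.73), ([368.0, 190.0, 21.0, 39.0], 0.65), ([350.0, 169.0, 15.0, 44.0], 0.63), ([269.0, 204.0, 18.0, 40.0], 0.58)]
motor_base [([212.0, 183.0, 78.0, 36.0], 0.67), ([140.0, 100.0, 123.0, 88.0], 0.59), ([308.0, 173.0, 20.0, 33.0], 0.44)]
parts_block [([298.0, 191.0, 63.0, 79.0], 0.87)]
idler_shaft [([139.0, 103.0, 125.0, 88.0], 0.66), ([337.0, 223.0, 12.0, 22.0], 0.5)]
top [ 352.31065161  125.08879403 1062.19418594] 422.52849988085524
spindle [([214.0, 176.0, 10.0, 16.0], 0.73), ([216.0, 256.0, 12.0, 12.0], 0.53), ([229.0, 220.0, 8.0, 12.0], 0.51)]
head [([228.0, 214.0, 9.0, 12.0], 0.68), ([213.0, 172.0, 11.0, 18.0], 0.61), ([189.0, 256.0, 12.0, 10.0], 0.59), ([240.0, 264.0, 14.0, 12.0], 0.54), ([215.0, 256.0, 15.0, 11.0], 0.5)]
motor_base [([304.0, 123.0, 123.0, 104.0], 0.91)]
parts_block [([170.0, 202.0, 79.0, 41.0], 0.86)]
idler_shaft [([178.0, 209.0, 8.0, 11.0], 0.62)]
{'time_s': 0.6, 'qpos': array([ 6.71497943e+01,  1.83117598e+01,  8.96371830e+01,  4.23959867e-04,
        7.20453872e+01, -1.14620967e+00]), 'qvel': array([-0.00542914, -0.03987495,  0.03936433, -0.01786584,  0.06960682,
        0.06959921]), 'effort': array([-3.59522446e-04, -4.12115586e+01, -2.32132459e+01,  7.29011977e-02,
        3.78831918e-02, -1.37588341e-07]), 'ee_pos': array([212.65023584, 534.25699154, 227.98966757]), 'ee_rot': array([ 1.79994323e+02, -2.89823183e-04,  1.58295873e+02]), 'force': array([ 0.24355649,  0.75241779, -0.44195212]), 'torque': array([ 0.05066999, -0.04174008, -0.01335628]), 'gripper_force': 0.0, 'gripper_width': 90.85280144824159}
```

View pics/top0.png

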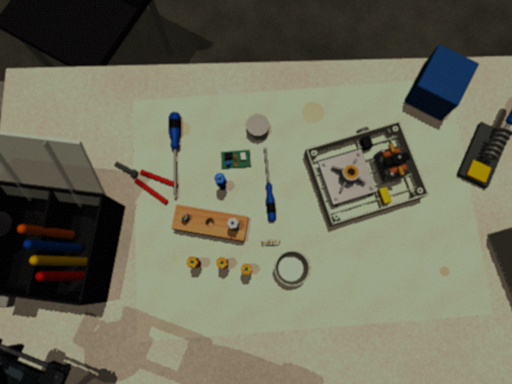

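View pics/scene0.png

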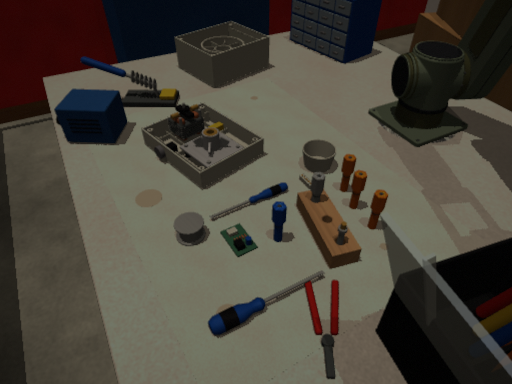

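Candidates: the bare steel one in the block at top (233,224) / scene (318,186). The look-alikes are the blue one, top (221,181) / scene (279,220), and three orange ones, top (194,263), (222,264), (247,270). The idler is at top (186,218). I choose the steel one in the block and check it in a crop.

```bash
python3 - <<'E'
from h import *
T=pickle.load(open('top0.pkl','rb'));S=pickle.load(open('scene0.pkl','rb'))
c=lambda f,x,y,w,h,s:cv2.resize(f['color'][y:y+h,x:x+w,::-1],(w*s,h*s),interpolation=cv2.INTER_CUBIC)
a=c(T,165,200,90,50,4); b=c(S,280,160,90,50,4)
d=c(T,300,120,90,75,4); e=c(S,150,100,90,75,4)
g=np.vstack([np.hstack([a,b]),np.hstack([d,e])]); g=cv2.convertScaleAbs(g,alpha=1.7); cv2.imwrite('pics/crop1.png',g)
for n,z in((('sp top',(233,220)),105),(('sp mid',(233,224)),105),(('bush',(351,172)),80),(('hole mid',(210,222)),40),(('idler',(186,216)),85)):
    print(n,ray(T,*n[1],z).round(1))
p=ray(T,351,172,80);print('bush in scene',proj(S,p)); p=ray(T,233,224,105);print(proj(S,p)); print(proj(T,[0,0,0]))
for z in (52,):
  for u,v in((305,152),(401,123),(425,190),(331,227)): print(ray(T,u,v,z).round(1))
E
```

```text
('sp top', (233, 220)) [491.4 174.6 105. ]
('sp mid', (233, 224)) [482.2 174.8 105. ]
('bush', (351, 172)) [ 604.  -108.6   80. ]
('hole mid', (210, 222)) [497.4 234.1  40. ]
('idler', (186, 216)) [506.5 285.4  85. ]
bush in scene [210.21945686 131.67132481]
[319.25731296 174.89177121]
[314.81443306 437.87695685]
[665.5  -4.4  52. ]
[ 735.7 -250.6   52. ]
[ 561.3 -292.3   52. ]
[476.3 -57.5  52. ]
```

View pics/crop1.png

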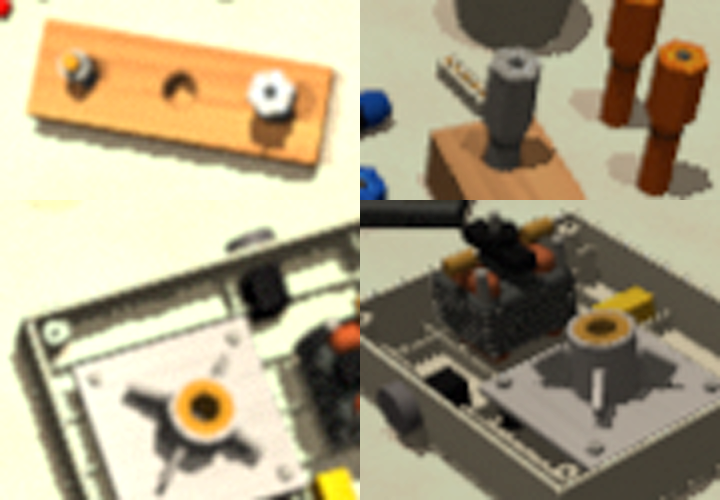

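The crop confirms it: bare steel hex head at top (232.5,223.3) and scene (318.5,175.3), consistent between the cameras. The gold bush ring is at top (351,171.7) and scene (210,132).

```bash
python3 - <<'E'
from h import *
from scipy.optimize import least_squares
T=pickle.load(open('top0.pkl','rb'));S=pickle.load(open('scene0.pkl','rb'))
def tri(pts,z):
    r=lambda p:np.concatenate([proj(f,[p[0],p[1],z])-uv for f,uv in pts])
    s=least_squares(r,[550,0]);return s.x.round(1),s.fun.round(2)
def cen(f,x,y,w,h,fn):
    c=f['color'][y:y+h,x:x+w].astype(int); m=fn(c).astype(np.uint8)
    n,l,st,_=cv2.connectedComponentsWithStats(m); k=1+np.argmax(st[1:,4]); m=(l==k).astype(np.uint8)
    ct=max(cv2.findContours(m,0,1)[0],key=len); hl=cv2.convexHull(ct)
    e=cv2.fitEllipse(ct); return np.array(e[0])+[x,y],e[1],m,hl[:,0]+[x,y]
gold=lambda c:(c[...,0]-c[...,2]>60)&(c[...,0]>90)
a=cen(T,338,158,26,26,gold);b=cen(S,198,122,26,20,gold);print(a[0],a[1],b[0],b[1])
print('bush',tri([(T,a[0])],80),tri([(S,b[0])],80),tri([(T,a[0]),(S,b[0])],80))
br=lambda c:c.min(2)>140
h=cen(T,222,212,22,24,br);print(h[0],h[1]);print(h[2])
print('sp',tri([(T,h[0])],105),tri([(S,(318.4,175.2))],105),tri([(T,h[0]),(S,(318.4,175.2))],105))
# hex yaw fit: correlate with gray image, hex 24 AF at z=105
g=T['color'].astype(float).min(2); big=cv2.resize(g[205:245,215:255],None,fx=8,fy=8,interpolation=cv2.INTER_LINEAR)
best=[]
c0=tri([(T,h[0])],105)[0]
for yaw in range(0,60,3):
  for dx in range(-4,5):
    for dy in range(-4,5):
      an=np.radians(yaw+30+60*np.arange(6)); R=12/np.cos(np.pi/6)
      P=np.array([proj(T,[c0[0]+dx+R*np.cos(q),c0[1]+dy+R*np.sin(q),105]) for q in an])
      q=((P-[215,205]+.5)*8-.5)
      def mm(s):
        z=np.zeros(big.shape,np.uint8);cc=q.mean(0);cv2.fillPoly(z,[np.round(cc+(q-cc)*s).astype(int)],1);return z>0
      i=mm(.95);o=mm(1.35)&~mm(1.08)
      best.append((big[i].mean()-big[o].mean(),yaw,dx,dy))
best.sort(reverse=True);print(c0,best[:8])
E
```

```text
[350.73307419 171.44232655] (13.128610610961914, 13.787647247314453) [216.04393578 124.4096415 ] (3.8185243606567383, 11.715176582336426)
bush (array([ 605.4, -108. ]), array([ 0., -0.])) (array([ 578.7, -132. ]), array([0., 0.])) (array([ 595.2, -111.5]), array([ 1.74,  4.1 , -2.93,  5.74]))
[232.12491322 222.55675125] (6.739437580108643, 7.505344390869141)
[[0 0 0 0 0 0 0 0 0 0 0 0 0 0 0 0 0 0 0 0 0 0]
 [0 0 0 0 0 0 0 0 0 0 0 0 0 0 0 0 0 0 0 0 0 0]
 [0 0 0 0 0 0 0 0 0 0 0 0 0 0 0 0 0 0 0 0 0 0]
 [0 0 0 0 0 0 0 0 0 0 0 0 0 0 0 0 0 0 0 0 0 0]
 [0 0 0 0 0 0 0 0 0 0 0 0 0 0 0 0 0 0 0 0 0 0]
 [0 0 0 0 0 0 0 0 0 0 0 0 0 0 0 0 0 0 0 0 0 0]
 [0 0 0 0 0 0 0 0 0 0 0 0 0 0 0 0 0 0 0 0 0 0]
 [0 0 0 0 0 0 0 0 1 0 0 1 1 0 0 0 0 0 0 0 0 0]
 [0 0 0 0 0 0 0 1 1 1 0 1 1 1 0 0 0 0 0 0 0 0]
 [0 0 0 0 0 0 0 1 1 0 0 0 1 1 0 0 0 0 0 0 0 0]
 [0 0 0 0 0 0 0 1 0 0 0 0 0 1 1 0 0 0 0 0 0 0]
 [0 0 0 0 0 0 1 1 0 0 0 0 0 1 0 0 0 0 0 0 0 0]
 [0 0 0 0 0 0 0 1 1 0 0 0 0 1 0 0 0 0 0 0 0 0]
 [0 0 0 0 0 0 0 0 1 0 0 0 1 1 0 0 0 0 0 0 0 0]
 [0 0 0 0 0 0 0 0 0 1 1 1 1 1 0 0 0 0 0 0 0 0]
 [0 0 0 0 0 0 0 0 0 0 0 0 0 0 0 0 
[... 191 characters left out ...]
 0 0 0 0]
 [0 0 0 0 0 0 0 0 0 0 0 0 0 0 0 0 0 0 0 0 0 0]
 [0 0 0 0 0 0 0 0 0 0 0 0 0 0 0 0 0 0 0 0 0 0]
 [0 0 0 0 0 0 0 0 0 0 0 0 0 0 0 0 0 0 0 0 0 0]
 [0 0 0 0 0 0 0 0 0 0 0 0 0 0 0 0 0 0 0 0 0 0]]
sp (array([485.6, 176.7]), array([-0.,  0.])) (array([484.3, 174.7]), array([0., 0.])) (array([485.2, 176. ]), array([ 0.31,  0.16, -0.  ,  0.48]))
[485.6 176.7] [(np.float64(74.94507283290042), 6, 0, 0), (np.float64(74.83228273144601), 9, 0, 0), (np.float64(74.55766029828669), 3, 0, 0), (np.float64(74.55311770381232), 12, 0, 0), (np.float64(73.9189752352235), 15, 0, 0), (np.float64(73.80634191852454), 6, -1, 0), (np.float64(73.80160633668564), 0, 0, 0), (np.float64(73.70043920132971), 9, -1, 0)]
```

Call:
apply_moves:
  increments:
    - [1, 0.0247, -0.0325, 0, 0, 0, 0]
    - [1, 0.0247, -0.0325, 0, 0, 0, 0]
    - [1, 0.0247, -0.0325, 0, 0, 0, 0]
    - [1, 0.0247, -0.0325, 0, 0, 0, 0]
    - [1, 0.0247, -0.0325, 0, 0, 0, 0]
  newtons: 50

```text
time_s: 1.02
ee_pos: [336.8, 370.2, 228.1]
ee_rot: [180.0, 0.0, 158.3]
force: [1.3, -0.2, -1.1]
gripper_width: 91.3
gripper_force: 0.0
```

Call:
apply_moves:
  increments:
    - [1, 0.0247, -0.0325, 0, 0, 0, 0]
    - [1, 0.0247, -0.0325, 0, 0, 0, 0]
    - [1, 0.0247, -0.0325, 0, 0, 0, 0]
    - [1, 0.0247, -0.0325, 0, 0, 0, 0]
    - [1, 0.0247, -0.0325, 0, 0, 0, 0]

```text
time_s: 1.43
ee_pos: [460.5, 207.5, 228.3]
ee_rot: [180.0, 0.0, 158.3]
force: [0.2, -0.1, 0.1]
gripper_width: 90.9
gripper_force: 0.0
```

Call:
apply_moves:
  increments:
    - [1, 0.0247, -0.0325, 0, 0, 0, 0]
    - [0.2, 0, 0, 0, 0, 0, 0]
    - [0.2, 0, 0, 0, 0, 0, 0]

```text
time_s: 1.68
ee_pos: [485.3, 175.2, 227.9]
ee_rot: [180.0, -0.0, 158.1]
force: [0.5, 0.5, -0.2]
gripper_width: 81.1
gripper_force: 0.0
```

Call:
apply_moves:
  increments:
    - [0.2, 0, 0, -0.035, 0, 0, 0]
    - [0.2, 0, 0, -0.035, 0, 0, 0]
    - [0.2, 0, 0, -0.035, 0, 0, 0]
    - [0.2, 0, 0, -0.02, 0, 0, 0]
    - [0.2, 0, 0, -0.018, 0, 0, 0]

```text
time_s: 2.1
ee_pos: [482.3, 177.8, 83.1]
ee_rot: [-179.9, -0.1, 158.4]
force: [-0.3, 0.5, 0.5]
gripper_width: 54.6
gripper_force: 0.0
```

```bash
python3 - <<'E'
from h import *
f=grab('scene');g=grab('top')
c=lambda f,x,y,w,h,s:cv2.resize(f['color'][y:y+h,x:x+w,::-1],(w*s,h*s),interpolation=cv2.INTER_CUBIC)
cv2.imwrite('pics/c2.png',cv2.convertScaleAbs(np.hstack([c(f,270,130,100,110,4),c(g,190,180,90,110,4)]),alpha=1.7))
s=status.state();print(s['ee_pos'],s['force'],s['gripper_width'])
E
```

```text
[481.31201165 177.32357316  82.38629905] [-0.64018713  0.47194393  0.59719118] 54.62581063823986
```

View pics/c2.png

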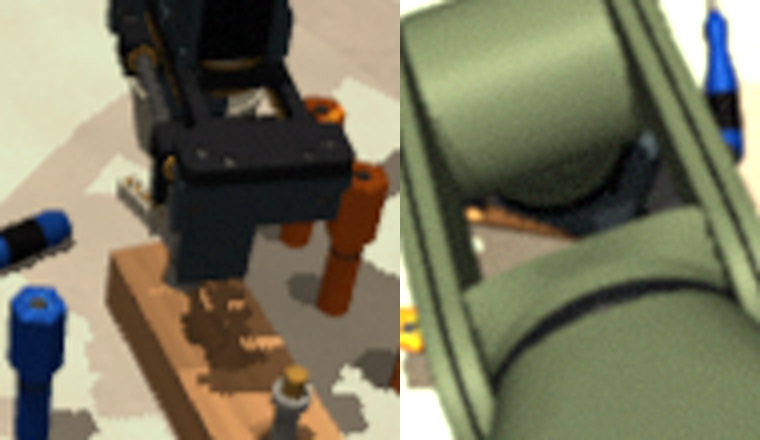

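The hand straddles the head over the right hole, with both fingers clear of the block. I'll let it settle and read the offset.

Call:
apply_moves:
  increments:
    - [0.2, 0, 0, 0, 0, 0, 0]
    - [0.2, 0, 0, 0, 0, 0, 0]
    - [0.2, 0, 0, 0, 0, 0, 0]

```text
time_s: 2.45
ee_pos: [485.2, 177.6, 86.5]
ee_rot: [179.9, 0.1, 158.3]
force: [-0.0, 0.1, 1.1]
gripper_width: 54.9
gripper_force: 0.0
```

Call:
apply_moves:
  increments:
    - [-1, 0, 0, 0, 0, 0, 0]
    - [-1, 0, 0, 0, 0, 0, 0]
    - [-1, 0, 0, 0, 0, 0, 0]
    - [-1, 0, 0, 0, 0, 0, 0]
    - [-1, 0, 0, 0, 0, 0, 0]
  newtons: 50

```text
time_s: 2.87
ee_pos: [484.4, 176.7, 85.1]
ee_rot: [180.0, 0.0, 158.3]
force: [-0.5, -0.4, 0.3]
gripper_width: 24.4
gripper_force: 0.2
```

Call:
apply_moves:
  increments:
    - [-1, 0, 0, 0, 0, 0, 0]
    - [-1, 0, 0, 0, 0, 0, 0]
    - [-1, 0, 0, 0, 0, 0, 0]

```text
time_s: 3.12
ee_pos: [484.4, 176.7, 85.1]
ee_rot: [180.0, 0.0, 158.3]
force: [-0.5, 0.0, 2.2]
gripper_width: 23.5
gripper_force: 50.0
```

Call:
apply_moves:
  increments:
    - [-1, 0, 0, 0.01, 0, 0, 0]
    - [-1, 0, 0, 0.015, 0, 0, 0]
    - [-1, 0, 0, 0.025, 0, 0, 0]
    - [-1, 0, 0, 0.03, 0, 0, 0]
    - [-1, 0, 0, 0.03, 0, 0, 0]

```text
time_s: 3.53
ee_pos: [483.4, 176.4, 195.7]
ee_rot: [-179.9, -0.1, 158.3]
force: [0.5, -0.0, -3.6]
gripper_width: 23.8
gripper_force: 50.0
```

Call:
apply_moves:
  increments:
    - [-1, 0.01, -0.01, 0, 0, 0, 0]
    - [-1, 0.01, -0.02, 0, 0, 0, 0]
    - [-1, 0, 0, 0, 0, 0, 0]
    - [-1, 0, 0, 0, 0, 0, 0]

```text
time_s: 3.87
ee_pos: [504.1, 145.6, 194.0]
ee_rot: [-179.9, -0.1, 158.2]
force: [-0.7, -0.7, -4.0]
gripper_width: 23.6
gripper_force: 50.0
```

```bash
python3 - <<'E'
from h import *
f=grab('scene')
c=lambda f,x,y,w,h,s:cv2.resize(f['color'][y:y+h,x:x+w,::-1],(w*s,h*s),interpolation=cv2.INTER_CUBIC)
cv2.imwrite('pics/c3.png',cv2.convertScaleAbs(c(f,230,80,130,150,4),alpha=1.7))
s=status.state();print(s['ee_pos'],s['ee_rot'],s['force'],s['torque'],s['gripper_width'])
E
```

```text
[503.77804535 146.12875171 193.90570075] [-1.79932028e+02 -1.24247259e-01  1.58227570e+02] [ 1.00114046 -0.32622287 -2.53475573] [0.00962918 0.01541645 0.00019656] 23.9010524360054
```

View pics/c3.png

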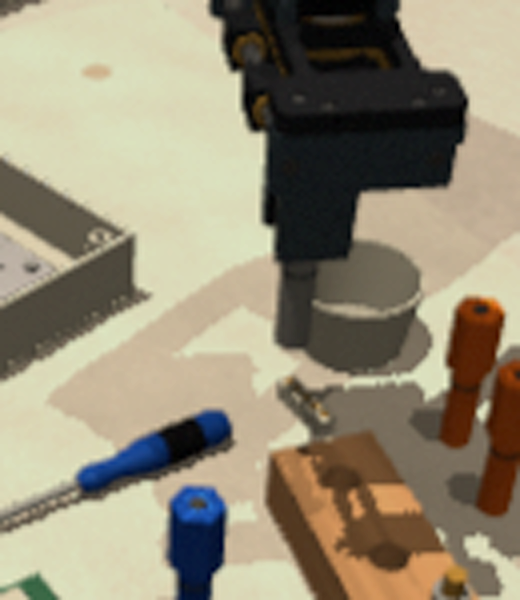

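The spindle is held upright, its foot hanging at scene ≈(303,166), clear of everything. I now travel to the bush and lean it 12° along the closing axis.

Call:
apply_moves:
  increments:
    - [-1, 0.015, -0.035, 0, 0, 0, 0]
    - [-1, 0.015, -0.035, 0, 0, 0, 0]
    - [-1, 0.015, -0.035, 0, 0, 0, 0]
    - [-1, 0.015, -0.035, 0, 0, 0, 0]
    - [-1, 0.015, -0.035, 0, 0, 0, 0]
  newtons: 60

```text
time_s: 4.33
ee_pos: [579.2, -29.3, 194.1]
ee_rot: [-180.0, -0.1, 158.3]
force: [1.3, 0.9, -3.3]
gripper_width: 23.6
gripper_force: 60.0
```

Call:
apply_moves:
  increments:
    - [-1, 0.0148, -0.034, 0, -5.57, 2.23, 0]
    - [-1, 0.0148, -0.034, 0, -5.57, 2.23, 0]
    - [-1, 0, 0, -0.013, 0, 0, 0]
    - [-1, 0, 0, -0.01, 0, 0, 0]
    - [-1, 0, 0, 0, 0, 0, 0]

```text
time_s: 4.75
ee_pos: [606.7, -95.2, 168.2]
ee_rot: [-168.0, -0.5, 158.3]
force: [-1.0, 0.4, -3.3]
gripper_width: 23.6
gripper_force: 60.0
```

```bash
python3 - <<'E'
from h import *
f=grab('scene')
c=lambda f,x,y,w,h,s:cv2.resize(f['color'][y:y+h,x:x+w,::-1],(w*s,h*s),interpolation=cv2.INTER_CUBIC)
cv2.imwrite('pics/c4.png',cv2.convertScaleAbs(c(f,160,60,100,100,6),alpha=1.7))
pickle.dump(f,open('s4.pkl','wb'))
s=status.state();print(s['ee_pos'],s['ee_rot'],s['force'],s['torque'],s['gripper_width'])
E
```

```text
[607.14178266 -95.32092961 169.73307877] [-167.9683244    -0.34174393  158.31036278] [-0.51234518  0.51237716 -3.25843175] [ 0.23146825 -0.04447212 -0.04586716] 23.460582568237783
```

View pics/c4.png

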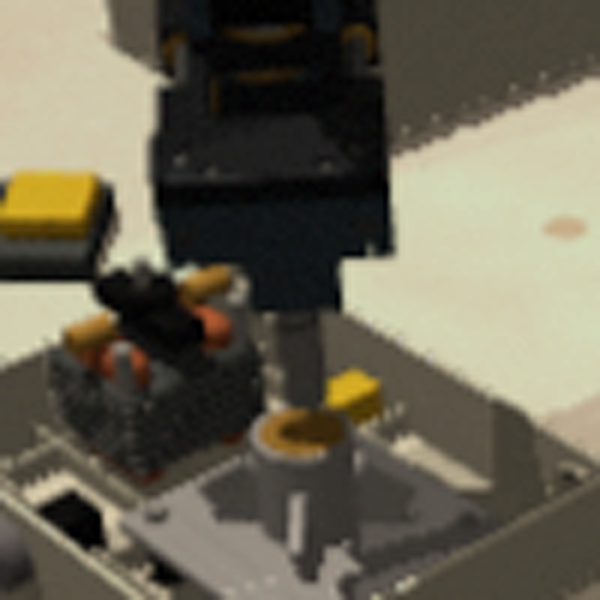

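The picture shows the leaning shank above the gold ring. The foot is at crop (302,410) and the ring centre at (302,433), so they line up in column with about 14 mm of height left. I descend gently.

Call:
apply_moves:
  increments:
    - [-1, 0, 0, -0.004, 0, 0, 0]
    - [-1, 0, 0, -0.004, 0, 0, 0]
    - [-1, 0, 0, -0.002, 0, 0, 0]
    - [-1, 0, 0, 0, 0, 0, 0]
    - [-1, 0, 0, 0, 0, 0, 0]

```text
time_s: 5.22
ee_pos: [608.8, -96.1, 162.3]
ee_rot: [-168.0, -0.0, 158.3]
force: [0.6, -0.5, -3.0]
gripper_width: 23.7
gripper_force: 60.0
```

Call:
apply_moves:
  increments:
    - [-1, 0, 0, 0, 0, 0, 0]
    - [-1, 0, 0, 0, 0, 0, 0]
    - [-1, 0, 0, 0, 0, 0, 0]
    - [-1, 0, 0, 0, 0, 0, 0]
    - [-1, 0, 0, 0, 0, 0, 0]

```text
time_s: 5.63
ee_pos: [609.0, -96.3, 162.0]
ee_rot: [-168.0, -0.0, 158.3]
force: [-0.7, 0.6, -3.3]
gripper_width: 23.6
gripper_force: 60.0
```

Call:
apply_moves:
  increments:
    - [-1, 0, 0, -0.003, 0, 0, 0]
    - [-1, 0, 0, -0.002, 0, 0, 0]
    - [-1, 0, 0, -0.001, 0, 0, 0]
    - [-1, 0, 0, 0, 0, 0, 0]
    - [-1, 0, 0, 0, 0, 0, 0]

```text
time_s: 6.05
ee_pos: [608.9, -96.2, 155.8]
ee_rot: [-168.0, -0.0, 158.3]
force: [-0.2, -0.0, -2.1]
gripper_width: 24.0
gripper_force: 60.0
```

Call:
apply_moves:
  increments:
    - [-1, 0, 0, -0.0007, 0, 0, 0]
    - [-1, 0, 0, 0, 0, 0, 0]
    - [-1, 0, 0, -0.0008, 0, 0, 0]
    - [-1, 0, 0, 0, 0, 0, 0]
    - [-1, 0, 0, 0, 0, 0, 0]

```text
time_s: 6.47
ee_pos: [608.9, -96.3, 154.5]
ee_rot: [-168.0, -0.0, 158.3]
force: [-0.5, -0.3, -3.2]
gripper_width: 23.8
gripper_force: 60.0
```

Call:
apply_moves:
  increments:
    - [-1, 0, 0, -0.0005, 0, 0, 0]
    - [-1, 0, 0, 0, 0, 0, 0]
    - [-1, 0, 0, -0.0005, 0, 0, 0]
    - [-1, 0, 0, 0, 0, 0, 0]
    - [-1, 0, 0, 0, 0, 0, 0]

```text
time_s: 6.88
ee_pos: [608.9, -96.2, 153.4]
ee_rot: [-168.0, -0.0, 158.3]
force: [0.8, -0.1, -2.4]
gripper_width: 23.5
gripper_force: 60.0
```

Call:
apply_moves:
  increments:
    - [-1, 0, 0, -0.0004, 0, 0, 0]
    - [-1, 0, 0, 0, 0, 0, 0]
    - [-1, 0, 0, -0.0004, 0, 0, 0]
    - [-1, 0, 0, 0, 0, 0, 0]
    - [-1, 0, 0, 0, 0, 0, 0]

```text
time_s: 7.3
ee_pos: [609.0, -96.2, 152.8]
ee_rot: [-168.0, -0.0, 158.3]
force: [1.1, 0.9, -3.0]
gripper_width: 23.7
gripper_force: 60.0
```

Call:
apply_moves:
  increments:
    - [-1, 0.0003, 0.0007, 0, 0, 0, 0]
    - [-1, 0, 0, 0, 0, 0, 0]
    - [-1, 0.0003, 0.0007, 0, 0, 0, 0]
    - [-1, 0, 0, 0, 0, 0, 0]
    - [-1, 0, 0, 0, 0, 0, 0]

```text
time_s: 7.72
ee_pos: [609.5, -94.8, 152.6]
ee_rot: [-168.0, -0.0, 158.3]
force: [-0.5, 0.7, -2.1]
gripper_width: 23.5
gripper_force: 60.0
```

Call:
apply_moves:
  increments:
    - [-1, 0, 0, -0.0004, 0, 0, 0]
    - [-1, 0, 0, 0, 0, 0, 0]
    - [-1, 0, 0, 0, 0, 0, 0]

```text
time_s: 7.97
ee_pos: [609.5, -94.9, 152.2]
ee_rot: [-168.0, -0.0, 158.3]
force: [-0.3, 0.9, -3.4]
gripper_width: 23.4
gripper_force: 60.0
```

Call:
apply_moves:
  increments:
    - [-1, 0, 0, -0.0004, 0, 0, 0]
    - [-1, 0, 0, 0, 0, 0, 0]
    - [-1, 0, 0, -0.0004, 0, 0, 0]
    - [-1, 0, 0, 0, 0, 0, 0]
    - [-1, 0, 0, 0, 0, 0, 0]

```text
time_s: 8.38
ee_pos: [609.6, -94.8, 151.5]
ee_rot: [-168.0, -0.0, 158.3]
force: [-0.5, 0.7, -2.9]
gripper_width: 23.3
gripper_force: 60.0
```

Call:
apply_moves:
  increments:
    - [-1, 0, 0, -0.0004, 0, 0, 0]
    - [-1, 0, 0, 0, 0, 0, 0]
    - [-1, 0, 0, -0.0004, 0, 0, 0]
    - [-1, 0, 0, 0, 0, 0, 0]
    - [-1, 0, 0, 0, 0, 0, 0]

```text
time_s: 8.8
ee_pos: [609.6, -94.7, 150.7]
ee_rot: [-168.0, -0.0, 158.3]
force: [0.4, 1.6, -2.8]
gripper_width: 23.5
gripper_force: 60.0
```

Both walls are near, with only about 0.4 mm of slack at this lean. The foot centre is about 2.8 mm below the face. Next I straighten about the foot in small steps.

Call:
apply_moves:
  increments:
    - [-1, 0.0001, 0.0002, 0, 0, 0, 0]
    - [-1, -0.00046, -0.00115, 0.00027, 0.93, -0.37, 0]
    - [-1, -0.00046, -0.00115, 0.00023, 0.93, -0.37, 0]
    - [-1, 0, 0, 0, 0, 0, 0]
    - [-1, 0, 0, 0, 0, 0, 0]

```text
time_s: 9.22
ee_pos: [608.6, -97.1, 151.2]
ee_rot: [-170.1, -0.0, 158.2]
force: [0.3, 1.2, -3.7]
gripper_width: 23.4
gripper_force: 60.0
```

Call:
apply_moves:
  increments:
    - [-1, -0.00046, -0.00115, 0.0002, 0.93, -0.37, 0]
    - [-1, -0.00046, -0.00115, 0.0002, 0.93, -0.37, 0]
    - [-1, 0, 0, 0, 0, 0, 0]
    - [-1, 0, 0, 0, 0, 0, 0]

```text
time_s: 9.55
ee_pos: [607.7, -99.5, 151.7]
ee_rot: [-172.0, -0.0, 158.2]
force: [0.8, 1.9, -3.6]
gripper_width: 23.6
gripper_force: 60.0
```

Call:
apply_moves:
  increments:
    - [-1, -0.00047, -0.00118, 0.00015, 0.93, -0.37, 0]
    - [-1, -0.00047, -0.00118, 0.00015, 0.93, -0.37, 0]
    - [-1, 0, 0, 0, 0, 0, 0]
    - [-1, 0, 0, 0, 0, 0, 0]

```text
time_s: 9.88
ee_pos: [606.8, -101.8, 151.9]
ee_rot: [-174.0, -0.0, 158.3]
force: [-0.5, 0.4, -3.5]
gripper_width: 23.6
gripper_force: 60.0
```

Call:
apply_moves:
  increments:
    - [-1, -0.00048, -0.0012, 0.0001, 0.93, -0.37, 0]
    - [-1, -0.00048, -0.0012, 0.0001, 0.93, -0.37, 0]
    - [-1, 0, 0, 0, 0, 0, 0]
    - [-1, 0, 0, 0, 0, 0, 0]

```text
time_s: 10.22
ee_pos: [605.8, -104.2, 152.1]
ee_rot: [-176.0, -0.0, 158.3]
force: [-0.0, 1.2, -3.1]
gripper_width: 23.8
gripper_force: 60.0
```

Call:
apply_moves:
  increments:
    - [-1, -0.00048, -0.0012, 0.0001, 0.93, -0.37, 0]
    - [-1, -0.00048, -0.0012, 0.0, 0.93, -0.37, 0]
    - [-1, 0, 0, 0, 0, 0, 0]
    - [-1, 0, 0, 0, 0, 0, 0]

```text
time_s: 10.55
ee_pos: [604.9, -106.6, 152.2]
ee_rot: [-178.0, -0.0, 158.2]
force: [0.0, 1.1, -3.2]
gripper_width: 23.8
gripper_force: 60.0
```

Call:
apply_moves:
  increments:
    - [-1, -0.00048, -0.0012, 0, 0.93, -0.37, 0]
    - [-1, -0.00048, -0.0012, 0, 0.93, -0.37, 0]
    - [-1, 0, 0, 0, 0, 0, 0]
    - [-1, 0, 0, 0, 0, 0, 0]

```text
time_s: 10.88
ee_pos: [603.9, -109.0, 152.2]
ee_rot: [179.9, -0.0, 158.3]
force: [1.0, 1.6, -3.2]
gripper_width: 23.4
gripper_force: 60.0
```

Call:
apply_moves:
  increments:
    - [-1, 0.0001, 0.0002, -0.001, 0, 0, 0]
    - [-1, 0, 0, -0.001, 0, 0, 0]
    - [-1, 0, 0, 0, 0, 0, 0]
    - [-1, 0, 0, 0, 0, 0, 0]

```text
time_s: 11.22
ee_pos: [604.0, -108.7, 150.0]
ee_rot: [-180.0, -0.0, 158.3]
force: [0.2, -0.4, -2.8]
gripper_width: 23.7
gripper_force: 60.0
```

Call:
apply_moves:
  increments:
    - [-1, 0, 0, -0.001, 0, 0, 0]
    - [-1, 0, 0, -0.001, 0, 0, 0]
    - [-1, 0, 0, 0, 0, 0, 0]
    - [-1, 0, 0, 0, 0, 0, 0]

```text
time_s: 11.55
ee_pos: [604.0, -108.6, 148.0]
ee_rot: [180.0, -0.0, 158.3]
force: [0.8, -0.0, -3.2]
gripper_width: 23.5
gripper_force: 60.0
```

Call:
apply_moves:
  increments:
    - [-1, 0, 0, -0.002, 0, 0, 0]
    - [-1, 0, 0, -0.002, 0, 0, 0]
    - [-1, 0, 0, -0.001, 0, 0, 0]
    - [-1, 0, 0, 0, 0, 0, 0]
    - [-1, 0, 0, 0, 0, 0, 0]

```text
time_s: 11.97
ee_pos: [604.0, -108.6, 143.0]
ee_rot: [180.0, -0.0, 158.3]
force: [0.5, 0.2, -3.2]
gripper_width: 23.4
gripper_force: 60.0
```

Call:
apply_moves:
  increments:
    - [-1, 0, 0, -0.002, 0, 0, 0]
    - [-1, 0, 0, -0.002, 0, 0, 0]
    - [-1, 0, 0, -0.002, 0, 0, 0]
    - [-1, 0, 0, 0, 0, 0, 0]
    - [-1, 0, 0, 0, 0, 0, 0]

```text
time_s: 12.38
ee_pos: [604.0, -108.6, 137.0]
ee_rot: [180.0, -0.1, 158.3]
force: [0.6, -0.2, -3.6]
gripper_width: 23.5
gripper_force: 60.0
```

Call:
apply_moves:
  increments:
    - [-1, 0, 0, -0.003, 0, 0, 0]
    - [-1, 0, 0, -0.003, 0, 0, 0]
    - [-1, 0, 0, -0.003, 0, 0, 0]
    - [-1, 0, 0, -0.001, 0, 0, 0]
    - [-1, 0, 0, 0, 0, 0, 0]

```text
time_s: 12.8
ee_pos: [603.8, -108.5, 126.6]
ee_rot: [180.0, -0.1, 158.3]
force: [0.0, -0.3, -2.9]
gripper_width: 23.6
gripper_force: 60.0
```

Call:
apply_moves:
  increments:
    - [-1, 0, 0, -0.003, 0, 0, 0]
    - [-1, 0, 0, -0.003, 0, 0, 0]
    - [-1, 0, 0, -0.003, 0, 0, 0]
    - [-1, 0, 0, -0.001, 0, 0, 0]
    - [-1, 0, 0, 0, 0, 0, 0]

```text
time_s: 13.22
ee_pos: [603.8, -108.6, 116.7]
ee_rot: [180.0, -0.1, 158.3]
force: [0.2, 0.3, -3.1]
gripper_width: 23.8
gripper_force: 60.0
```

Smooth so far, with 17 mm to go.

Call:
apply_moves:
  increments:
    - [-1, 0, 0, -0.003, 0, 0, 0]
    - [-1, 0, 0, -0.003, 0, 0, 0]
    - [-1, 0, 0, -0.003, 0, 0, 0]
    - [-1, 0, 0, -0.001, 0, 0, 0]
    - [-1, 0, 0, 0, 0, 0, 0]

```text
time_s: 13.63
ee_pos: [603.8, -108.6, 106.7]
ee_rot: [180.0, -0.1, 158.3]
force: [-0.2, 0.3, -3.4]
gripper_width: 23.6
gripper_force: 60.0
```

Call:
apply_moves:
  increments:
    - [-1, 0, 0, -0.002, 0, 0, 0]
    - [-1, 0, 0, -0.002, 0, 0, 0]
    - [-1, 0, 0, -0.001, 0, 0, 0]
    - [-1, 0, 0, 0, 0, 0, 0]
    - [-1, 0, 0, 0, 0, 0, 0]

```text
time_s: 14.05
ee_pos: [604.1, -108.6, 102.1]
ee_rot: [180.0, -0.0, 158.3]
force: [-0.3, -0.1, -3.6]
gripper_width: 23.4
gripper_force: 60.0
```

Call:
apply_moves:
  increments:
    - [-1, 0, 0, -0.0008, 0, 0, 0]
    - [-1, 0, 0, 0, 0, 0, 0]
    - [-1, 0, 0, -0.0007, 0, 0, 0]
    - [-1, 0, 0, 0, 0, 0, 0]
    - [-1, 0, 0, 0, 0, 0, 0]

```text
time_s: 14.47
ee_pos: [604.0, -108.6, 100.6]
ee_rot: [180.0, -0.0, 158.3]
force: [-0.6, -0.1, -3.2]
gripper_width: 23.7
gripper_force: 60.0
```

Call:
apply_moves:
  increments:
    - [-1, 0, 0, -0.0004, 0, 0, 0]
    - [-1, 0, 0, 0, 0, 0, 0]
    - [-1, 0, 0, 0, 0, 0, 0]

```text
time_s: 14.72
ee_pos: [604.1, -108.6, 100.3]
ee_rot: [180.0, -0.0, 158.3]
force: [-0.2, 0.6, -3.7]
gripper_width: 23.7
gripper_force: 60.0
```

Call:
apply_moves:
  increments:
    - [-1, 0, 0, -0.0003, 0, 0, 0]
    - [-1, 0, 0, 0, 0, 0, 0]
    - [-1, 0, 0, 0, 0, 0, 0]

```text
time_s: 14.97
ee_pos: [604.1, -108.6, 100.2]
ee_rot: [180.0, -0.0, 158.3]
force: [-0.5, 0.5, -1.0]
gripper_width: 24.0
gripper_force: 60.0
```

Call:
apply_moves:
  increments:
    - [-1, 0, 0, -0.0002, 0, 0, 0]
    - [-1, 0, 0, 0, 0, 0, 0]
    - [-1, 0, 0, 0, 0, 0, 0]

```text
time_s: 15.22
ee_pos: [604.1, -108.6, 100.1]
ee_rot: [180.0, -0.0, 158.3]
force: [-2.1, 1.3, 0.9]
gripper_width: 23.6
gripper_force: 60.0
```

The head has seated: the vertical force went from −3.5 to +0.9 N at TCP z 100.1. Releasing, then retreating upward.

Call:
apply_moves:
  increments:
    - [-0.2, 0, 0, 0, 0, 0, 0]
    - [-0.2, 0, 0, 0, 0, 0, 0]
    - [-0.2, 0, 0, 0, 0, 0, 0]
    - [-0.2, 0, 0, 0, 0, 0, 0]
    - [-0.2, 0, 0, 0, 0, 0, 0]

```text
time_s: 15.63
ee_pos: [604.2, -108.6, 99.8]
ee_rot: [180.0, -0.0, 158.3]
force: [0.2, 0.3, -0.5]
gripper_width: 36.6
gripper_force: 0.0
```

Call:
apply_moves:
  increments:
    - [-0.2, 0, 0, 0.005, 0, 0, 0]
    - [-0.2, 0, 0, 0.02, 0, 0, 0]
    - [-0.2, 0, 0, 0.03, 0, 0, 0]
    - [-0.2, 0, 0, 0.035, 0, 0, 0]
    - [-0.2, 0, 0, 0.035, 0, 0, 0]

```text
time_s: 16.05
ee_pos: [603.6, -108.5, 226.1]
ee_rot: [180.0, -0.1, 158.3]
force: [0.9, -0.3, 0.4]
gripper_width: 36.2
gripper_force: 0.0
```

Call:
apply_moves:
  increments:
    - [-0.2, -0.01, 0.03, 0.02, 0, 0, 0]
    - [-0.2, -0.01, 0.03, 0, 0, 0, 0]
    - [-0.2, -0.01, 0.03, 0, 0, 0, 0]
    - [-0.2, 0, 0, 0, 0, 0, 0]
    - [-0.2, 0, 0, 0, 0, 0, 0]

```text
time_s: 16.47
ee_pos: [573.8, -17.5, 245.5]
ee_rot: [180.0, 0.0, 158.4]
force: [0.0, -0.8, -0.6]
gripper_width: 36.5
gripper_force: 0.0
```

```bash
python3 - <<'E'
from h import *
f=grab('scene')
cv2.imwrite('pics/c5.png',cv2.convertScaleAbs(cv2.resize(f['color'][80:190,140:270,::-1],None,fx=5,fy=5,interpolation=cv2.INTER_CUBIC),alpha=1.7))
s=status.state();print(s['force'],s['gripper_width'])
print(proj(f,[604,-108.6,120]),proj(f,[604,-108.6,80]))
E
```

```text
[-0.1625132  -1.32428887  0.12578337] 36.32287193647124
[208.75553275 117.34304479] [210.22634911 131.66272278]
```

View pics/c5.png

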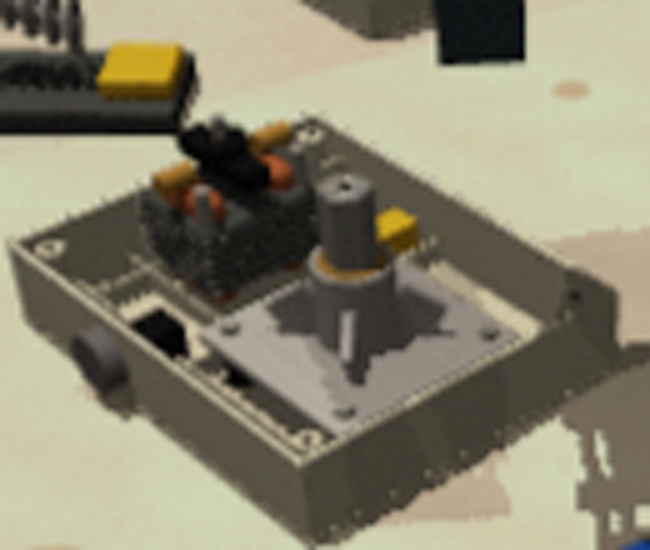

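The spindle stands upright with its head resting on the gold ring. Its top is at crop (345,187), which is pixel (209,117), matching the predicted (208.8,117.3). The hand is clear.

```bash
python3 -c "
from workcell import env
print(env.job_done())"
```

```text
the job is handed in; nothing more can be done
None
```

The spindle is seated fully home in the bronze bush, upright and released, with the hand clear, and the job is handed in; no verdict came back.

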